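Quarantine the tipped cell from the sorting turntable

ROBOT

A 7-joint arm with a two-finger parallel gripper is mounted at the origin on the work surface. World frame = base frame: x ahead of the robot, y to its left, z up, the work surface at z = 0. Lengths are in m, angles in rad, forces in N, time in s.
With the tool pointing down it reaches from about 0.4 to 0.85 m from the base axis. Payload 10.4 kg.
Tool frame: the origin (TCP) lies at the very end of the fingers, on their centre line; the grasp point (between the pads) lies 19 mm behind it; z points along the fingers, y is the line along which they close (so a half turn about z gives the same grasp; the last joint's range is limited). The gripper opens to 87 mm and grips with 3 to 60 N. Pads are 19 mm wide; open, the fingers measure 117 mm over their backs; the gripper's body (75 mm by 190 mm) begins 51 mm behind the grasp point.
Start: joints at [1.299, 0.332, -0.065, 1.46, 0.022, 1.35, -0.088], TCP at [0.154, -0.606, 0.223] pointing down, gripper open.
Joint ranges: [-2.6, 2.6], [-0.5, 2.12], [-1.47, 1.34], [0.16, 2.42], [-1.27, 4.41], [0.06, 2.06], [-2.6, 2.6]. Speed limits (rad/s): [2.22, 2.22, 2.79, 2.79, 3.14, 3.14, 3.14].

INTERFACE

Orientations are given as a unit quaternion [x, y, z, w].
In Python, from cell import status, optics, close_job gives the robot as it stands.
- The arm moves only by the tool arm_command, never from a script. Its argument "commands" is a list of rows, each a list of 4 numbers: the shift along the tool's x, y, z each as a share of 120 mm, from -1 to 1, then the turn about the tool's z as a share of 180 degrees, from -1 to 1. In form: [[x, y, z, roll], ...]. A call has 1 to 10 rows; each row is the pose to reach, as a shift and turn from the pose commanded when the call began, along the tool's axes at that moment, turning the shorter way round; what a row does not reach only later rows make up. A row lasts 1/12 s, in which the tool goes at most 41.7 mm and 7.16 degrees, less where a joint would pass 70% of its speed; a pose out of reach is approached as far as the arm can. A call with a number of a shift or a turn outside -1 to 1 is refused whole. A call with a gripper value outside its range is refused whole. "claw" is the opening, from -1 (shut) to 1 (fully open), set as the call begins (left out, the last holds). The fingers move at their own pace and stop on an object; "force" is the grip in N (left out, the last holds). Time passes only in rows, so rows that repeat a pose let the fingers close. It gives the time, the measured TCP pose, the force, the opening and the grip force at its end, in the units of the state.
- status.state(): the state, without advancing time (a new reading comes with each control period).
- optics.snapshot(name): name is "scene" or "top"; returns a dict with "frame" (384x512x3 uint8, blue, green, red), "fx", "fy", "cx", "cy" (pixels), "rvec" (rotation vector, rad) and "tvec" (3), from world to camera coordinates, as OpenCV has them. Camera axes: x right, y down, z forward; pixel columns grow to the right and rows downward; lengths in m; the calibration is good to about 2 mm. A picture is of the moment at which its call begins. There is no depth.
- close_job(): hands the job in; it is judged then, once.
The state is a dict: "clock": time; "joints": joint angles; "joint_velocities": joint speeds; "effort": joint torques, N m; "tcp_pos": TCP position; "tcp_rot": TCP orientation; "contact_force": force on the tool from outside, world axes, zero at the start; "wrist_torque": the same for the moment, N m; "width": opening from 0.0 (shut) to 1.0 (fully open); "grasp_force": force on a finger pad.
Only numpy, scipy, OpenCV 4.12 (cv2) and the standard library are available. Lean on these libraries where they do the work, as an engineer would, in place of code of your own. Each camera call takes 0.05 s, during which the arm holds its last target. There are 200 camera calls.

TASK

One battery cell has tipped over on the free-spinning sorting turntable. Pull the snapped-on cover off the quarantine tray, lift the tipped cell off the turntable and lay it down on the tray's floor without dropping it, then press the cover back on until it snaps fully home. Leave the other cells standing on the turntable, and leave the screwdriver where it is.

Things in the scene. Friction and masses are not known exactly. Their poses are not given: they have to be found in the camera images.
- turntable: Fixed dark steel foot of the turntable, standing on the bench; origin at the centre of its underside, z up, on the spin axis. It carries an aluminium platter that spins freely about the vertical axis: outer diameter 280 mm, flat plate top 37 mm above the bench, with a rim 5 mm thick that stands 6 mm above the plate.
- cell: The tipped battery cell: blue sleeved cylinder, 26 mm diameter, 65 mm long, about 90 g, lying on its side on the platter about 60 mm from the spin axis. Origin at its centre (13 mm above what it lies on), x along its length.
- standing0: Battery cell like the tipped one (26 mm diameter, 65 mm high), standing upright on the platter on the side of the spin axis away from the tipped cell; origin at the centre of its underside, z along its axis. Must stay standing on the platter.
- standing1: Another such standing cell; same frame.
- standing2: A third such standing cell; same frame.
- tray: Quarantine tray of grey painted metal, fixed to the bench; origin at the centre of its underside, z up. Plinth 142 (x) by 126 (y) by 8 mm high; on it a wall with bevelled top, outside 112 (x) by 96 (y) mm, top 29 mm above the bench. A small spring-loaded steel ball sticks out in the middle of each end (x) wall and holds the cover.
- tray_floor (a point): Centre of the tray's floor, 8 mm above the bench; axes as the tray's. The clear space inside the wall is 92 (x) by 80 (y) mm (86 in y below the bevel), the wall 21 mm high above this floor.
- cover: Grey plastic hood on the tray, 123 (x) by 109 (y) by 40 mm high, open below, 160 g. Origin at the centre of its lower edge, z up. Slides straight down over the tray's wall (2 mm clearance a side), x along the tray's x, either way round; fully home, its origin is 8 mm above the tray's and the balls snap into windows in its end walls. About 10 N straight up frees it, straight down snaps it on.
- cover_handle (a point): Centre of the black bar handle on top of the cover, 64 mm above the cover's lower edge; axes as the cover's. Bar 70 mm long (x), 14 mm wide (y), 12 mm high (z), on two feet; the hood's flat top is 24 mm below this point.
- screwdriver: Screwdriver with black handle (about 25 mm thick) and steel blade, roughly 200 mm long, lying on the bench beyond the work; a bystander. Origin near its middle, on the bench; x along it, towards the blade.
There are look-alikes about, which are no part of the job. Leave any red look-alike of the standing0 alone.

How it is judged:
On the way, in this order (a step that is already met when the one before it is completed fails the run):
1. the cover is pulled up off the tray (z of cover in the frame of tray above 0.04 m), for 0.1 s.
2. the tipped cell is lifted clear of the turntable (z of cell in the frame of turntable above 0.08 m and contact force between cell and turntable below 0.05 N and contact force between cell and the fingers above 0.3 N), for 0.1 s.
3. the cell is brought down to within 10 mm of lying on the tray's floor, inside the wall, still held by the fingers (x of cell in the frame of tray between -0.046 and 0.046 m and y of cell in the frame of tray between -0.044 and 0.044 m and z of cell in the frame of tray below 0.031 m and contact force between cell and the fingers above 0.3 N), for 0.05 s.
4. the cover is back on, snapped fully home over the cell (x of cell in the frame of tray between -0.046 and 0.046 m and y of cell in the frame of tray between -0.044 and 0.044 m and z of cover in the frame of tray below 0.012 m and horizontal distance between cover and tray below 0.006 m and angle between cover's own z axis and vertical below 0.06 rad), for 0.2 s.
At the end, for the whole second after the job is handed in: The tipped cell lies still inside the tray's wall on its floor (centre less than 28 mm above the tray's underside), the cover is snapped fully home over it (lower edge within 4 mm of the plinth, centred within 6 mm, level), and the three other cells stand upright (within 0.2 rad) on the platter (all of step 4 and z of cell in the frame of tray below 0.028 m and linear speed of cell below 0.03 m/s and angle between each of standing0, standing1, standing2's own z axis and vertical below 0.2 rad and horizontal distance between each of standing0, standing1, standing2 and turntable below 0.135 m and z of each of standing0, standing1, standing2 in the frame of turntable above 0.03 m); the robot touches nothing.
It fails at once if a standing cell is tipped over or taken off the turntable (angle between any of standing0, standing1, standing2's own z axis and vertical above 0.5 rad or z of any of standing0, standing1, standing2 in the frame of turntable below 0.02 m or z of any of standing0, standing1, standing2 in the frame of turntable above 0.08 m).
It fails at once if the screwdriver is moved more than 30 mm (distance of screwdriver from where it was at the start of the episode above 0.03 m).
It also fails if it takes over 72 s, if anything falls off the work surface, if the arm or the gripper's body presses on something with over 40 N, if the wrist force passes 120 N, or if a joint passes its speed limit or range.

## Working session

There is one attempt and no reset: what is moved stays moved. The work goes in short steps, Python scripts to look and compute and a tool call to move; the robot and the scene stay as the last step left them, time stands still between calls to the robot, and variables do not carry over. Pictures are saved under pics/ and viewed, at most 10 in all, crops included, and the job is handed in when it is done.

Besides the shell and the picture viewer there is one more tool, called after "Call:" as name(argument=value, ...) on one line, values as JSON. arm_command: Moves the arm, as the interface text tells. Shift numbers are shares of 120 mm and turn numbers shares of 180 degrees, none past 1 either way. Its arguments: {"type":"object","properties":{"commands":{"type":"array","items":{"type":"array","items":{"type":"number"}}},"claw":{"type":"number"},"force":{"type":"number"}},"required":["commands"]}

```bash
mkdir -p pics; cat > h.py <<'E'
import numpy as np, cv2
from cell import status, optics
def snap(n,save=None):
    s=optics.snapshot(n); s['frame']=np.array(s['frame'],np.uint8)
    s['R']=cv2.Rodrigues(np.array(s['rvec'],float))[0]; s['t']=np.array(s['tvec'],float).ravel()
    if save: cv2.imwrite('pics/'+save,s['frame'])
    return s
def ray(s,u,v,z):
    d=s['R'].T@np.array([(u-s['cx'])/s['fx'],(v-s['cy'])/s['fy'],1]); c=-s['R'].T@s['t']
    return c+d*(z-c[2])/d[2]
def proj(s,p):
    q=s['R']@np.array(p,float)+s['t']; return np.array([s['fx']*q[0]/q[2]+s['cx'],s['fy']*q[1]/q[2]+s['cy']])
E
python3 - <<'E'
from h import *
for n in('top','scene'):
    s=snap(n,n+'0.png'); print(n,s['fx'],s['cx'],s['cy'],-s['R'].T@s['t'],s['R'].round(3).tolist())
print(status.state())
E
```

```text
top 390.75290275947157 258.68615542610576 183.13744736357896 [ 0.50401799 -0.01297574  0.98939059] [[0.028, -0.999, 0.016], [-0.988, -0.03, -0.148], [0.149, -0.012, -0.989]]
scene 379.6069450216519 255.5614523676308 189.4791750732332 [1.02206355 0.42428413 0.68722852] [[-0.754, 0.657, 0.013], [0.478, 0.562, -0.675], [-0.45, -0.503, -0.738]]
{'clock': 0.1, 'joints': array([ 1.29938396,  0.33282282, -0.06470511,  1.46087732,  0.0216014 ,
        1.3499254 , -0.08849074]), 'joint_velocities': array([-0.00087159, -0.00089035, -0.00074784, -0.00026385,  0.00062651,
        0.00171655,  0.00101123]), 'effort': array([ 2.66825773e-03, -6.24542713e+01,  2.54630169e-02, -3.90708590e+01,
       -6.13901904e-02,  3.66866577e-02,  6.79111099e-05]), 'tcp_pos': array([ 0.15381564, -0.60539909,  0.22181515]), 'tcp_rot': array([ 9.92269192e-01,  1.24102388e-01, -1.13528284e-04, -6.58955518e-04]), 'contact_force': array([-0.35047008,  0.58079567,  1.06248832]), 'wrist_torque': array([-0.02718603, -0.06870456, -0.04072899]), 'grasp_force': 0.0, 'width': 0.998207727980911}
```

View pics/top0.png

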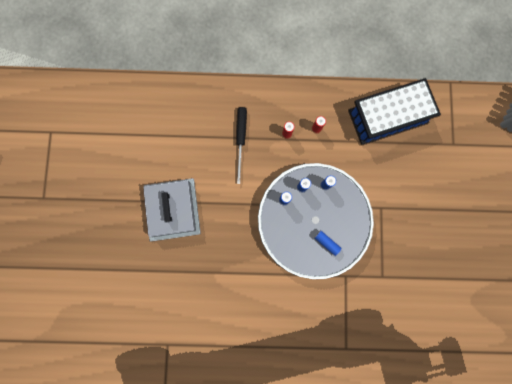

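View pics/scene0.png

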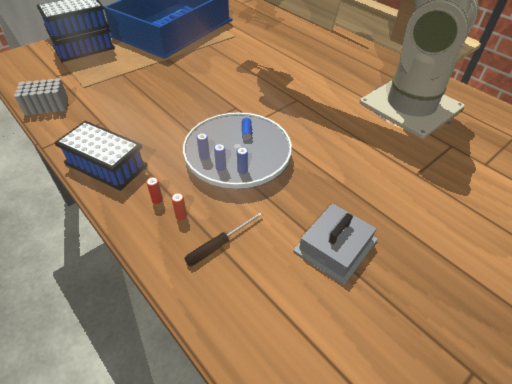

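The top view shows the tipped blue cell lying at about (327,242) and three standing blue cells at (286,198), (305,185) and (330,182). Cell look-alikes are the red ones at (288,130) and (320,125), plus the pack at (398,108). The cover's handle is at (166,207) and its look-alike is the black screwdriver grip at (241,125). I choose the only lying cell on the platter, (327,242), and the bar on the grey hood, (166,207). Next I measure both and check them in a crop.

```bash
cat >> h.py <<'E'
def rect(s,m,box,z):
    x0,y0,x1,y1=box; k=np.zeros(m.shape,np.uint8); k[y0:y1,x0:x1]=255; m=cv2.bitwise_and(m,k)
    c=max(cv2.findContours(m,cv2.RETR_EXTERNAL,cv2.CHAIN_APPROX_NONE)[0],key=cv2.contourArea)
    q=np.array([ray(s,u,v,z)[:2] for u,v in c[:,0]],np.float32)*1000
    (cx,cy),(w,h),a=cv2.minAreaRect(q)
    if w<h: a+=90
    a=(a+90)%180-90
    return np.array([cx,cy]).round(1),round(max(w,h),1),round(min(w,h),1),round(a,1),c
def blue(s):
    return cv2.inRange(cv2.cvtColor(s['frame'],cv2.COLOR_BGR2HSV),(105,130,40),(130,255,255))
E
python3 - <<'E'
from h import *
s=snap('top'); f=s['frame']; hsv=cv2.cvtColor(f,cv2.COLOR_BGR2HSV)
r=rect(s,blue(s),(300,215,355,270),.050); print('cell',r[:4])
dark=cv2.inRange(hsv,(0,0,0),(180,255,60)); r2=rect(s,dark,(145,180,195,240),.078); print('handle',r2[:4])
grey=cv2.inRange(hsv,(0,0,80),(180,60,255))
grey=cv2.morphologyEx(grey|dark,cv2.MORPH_CLOSE,np.ones((3,3)))
r3=rect(s,grey,(130,165,215,255),.04); print('hood/plinth',r3[:4])
al=rect(s,grey,(250,155,385,285),.043); print('platter',al[:4])
print('axis pix',ray(s,315.5,220,.04))
for u,v in((286,197),(305,184),(330,181)): print('standing top',ray(s,u,v,.102).round(3))
cr=cv2.hconcat([cv2.resize(f[y:y+72,x:x+72],(396,396),interpolation=cv2.INTER_CUBIC) for x,y in((135,172),(291,206))])
cv2.imwrite('pics/c.png',cr)
E
```

```text
cell (array([ 505.9, -193.1]), 64.3, 23.8, 51.1)
handle (array([579.6, 189.6]), 65.9, 15.1, 10.9)
hood/plinth (array([577. , 185.9]), 138.8, 125.8, 10.0)
platter (array([ 561.1, -165.1]), 280.0, 279.3, 1.6)
axis pix [ 0.56052866 -0.16511162  0.04      ]
standing top [ 0.607 -0.087  0.102]
standing top [ 0.639 -0.13   0.102]
standing top [ 0.647 -0.188  0.102]
```

View pics/c.png

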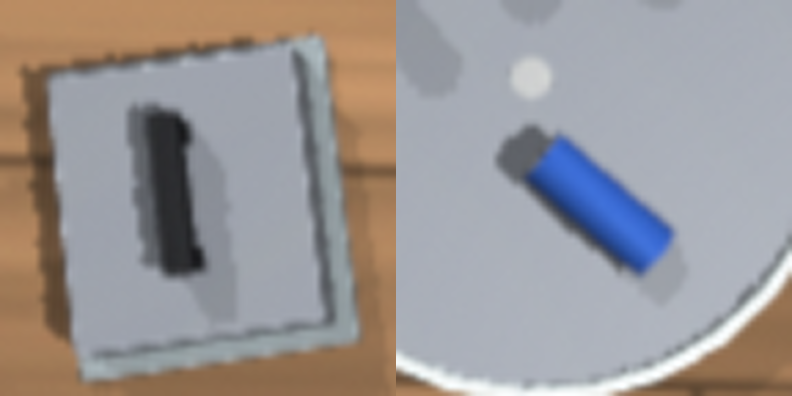

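The crop shows the hood on its plinth with the bar handle running nearly up-down, and the lone lying blue cell with shadows at both ends. Now I cross-check with the scene view and work out the tool shifts.

```bash
python3 - <<'E'
from h import *
s=snap('top'); print('hood centre via top corners',ray(s,169.6,208.3,.048).round(4))
for c in((50,72),(295,48),(332,320),(85,358)): print(ray(s,135+(c[0]-2.25)/5.5,172+(c[1]-2.25)/5.5,.048).round(4))
for c in((322,35),(357,340),(85,380)): print('plinth',ray(s,135+(c[0]-2.25)/5.5,172+(c[1]-2.25)/5.5,.008).round(4))
q=snap('scene'); hsv=cv2.cvtColor(q['frame'],cv2.COLOR_BGR2HSV)
print('handle scene',rect(q,cv2.inRange(hsv,(0,0,0),(180,255,60)),(322,205,360,250),.072)[:4])
print('cell scene',rect(q,blue(q),(236,112,258,140),.050)[:4])
f=cv2.resize(q['frame'][195:290,285:385],(800,760),interpolation=cv2.INTER_CUBIC)
cv2.imwrite('pics/d.png',f[:600])
E
```

```text
hood centre via top corners [0.578  0.1878 0.048 ]
[0.6334 0.2539 0.048 ]
[0.6474 0.1469 0.048 ]
[0.5285 0.1244 0.048 ]
[0.5092 0.23   0.048 ]
plinth [0.6599 0.1416 0.008 ]
plinth [0.5209 0.1185 0.008 ]
plinth [0.4996 0.2396 0.008 ]
handle scene (array([585.9, 196.1]), 83.2, 15.6, 10.8)
cell scene (array([ 499.3, -202.8]), 64.7, 21.7, 49.5)
```

View pics/d.png

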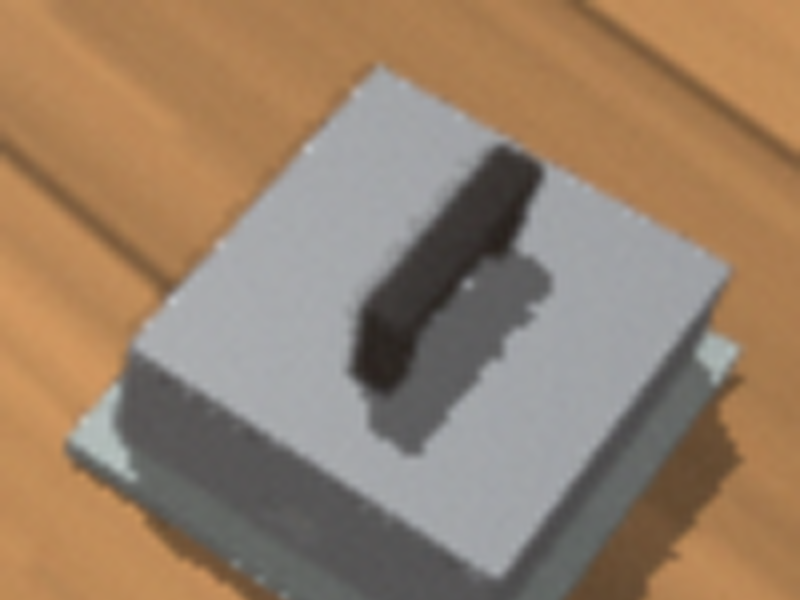

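```bash
cat >> h.py <<'E'
from scipy.spatial.transform import Rotation as Ro
def go(x,y,z,yaw):
    st=status.state(); M=Ro.from_quat(st['tcp_rot']).as_matrix()
    d=M.T@(np.array([x,y,z])-st['tcp_pos'])/.12
    cur=np.degrees(np.arctan2(M[1,0],M[0,0])); r=((cur-yaw+90)%180-90)/180
    print('shift',d.round(3),'roll',round(r,4),'| t',round(st['clock'],2),'tcp',st['tcp_pos'].round(4),'yaw',round(cur,2),'tilt',M[2,2].round(4),'F',st['contact_force'].round(1),'w',round(st['width'],3),'g',round(st['grasp_force'],1))
E
python3 - <<'E'
from h import *
q=snap('scene'); print(ray(q,338.8,233.8,.048),ray(q,341,223.8,.078))
go(.579,.188,.16,10.2)
E
```

```text
[0.58234919 0.19413278 0.048     ] [0.58060337 0.1915949  0.078     ]
shift [ 5.062 -5.537  0.521] roll 0.0225 | t 0.3 tcp [ 0.1539 -0.6056  0.2223] yaw 14.26 tilt -1.0 F [-0.1 -0.9  0.2] w 1.003 g 0.0
```

Call:
arm_command(commands=[[1,-1,0,0.023],[1,-1,0,0.023],[1,-1,0,0.023],[1,-1,0,0.023],[1,-1,0,0.023]], claw=1)

```text
clock: 0.72
tcp_pos: [0.2459, -0.4539, 0.223]
tcp_rot: [0.996, 0.092, 0.001, -0.001]
contact_force: [1.5, -0.7, 0.3]
width: 1.002
grasp_force: 0.0
```

Call:
arm_command(commands=[[1,-1,0,0],[1,-1,0,0],[1,-1,0,0],[1,-1,0,0],[1,-1,0,0]])

```text
clock: 1.13
tcp_pos: [0.3424, -0.3143, 0.2231]
tcp_rot: [0.996, 0.093, 0.001, -0.0]
contact_force: [0.3, 0.6, -0.4]
width: 0.995
grasp_force: 0.0
```

Call:
arm_command(commands=[[0.9,-1,0,0],[0.9,-1,0,0],[0.9,-1,0,0],[0.9,-1,0,0],[0.9,-1,0,0]])

```text
clock: 1.55
tcp_pos: [0.4264, -0.1769, 0.2231]
tcp_rot: [0.996, 0.093, 0.001, -0.001]
contact_force: [0.0, 0.7, 0.4]
width: 1.0
grasp_force: 0.0
```

Call:
arm_command(commands=[[0.8,-1,0,0],[0.8,-1,0,0],[0.8,-1,0,0],[0.8,-1,0,0],[0.8,-1,0,0]])

```text
clock: 1.97
tcp_pos: [0.4983, -0.0423, 0.2229]
tcp_rot: [0.996, 0.092, 0.001, -0.001]
contact_force: [-0.6, 0.1, -0.0]
width: 1.001
grasp_force: 0.0
```

```bash
python3 -c "
from h import *
go(.580,.190,.12,10.2)"
```

```text
shift [ 1.023 -1.776  0.863] roll 0.0021 | t 1.97 tcp [ 0.4983 -0.0423  0.2229] yaw 10.58 tilt -1.0 F [-0.6  0.1 -0. ] w 1.001 g 0.0
```

Call:
arm_command(commands=[[1,-1,0,0.002],[1,-1,0,0.002],[1,-1,0,0.002],[1,-1,0,0.002],[1,-1,0.4,0.002],[1,-1,0.4,0.002],[1,-1,0.4,0.002]], claw=0.2)

```text
clock: 2.55
tcp_pos: [0.592, 0.09, 0.1718]
tcp_rot: [0.996, 0.085, -0.003, 0.0]
contact_force: [-0.8, -1.5, 0.3]
width: 0.621
grasp_force: 0.0
```

```bash
python3 -c "
from h import *
go(.580,.190,.052,10.2)"
```

```text
shift [ 0.048 -0.838  0.998] roll -0.0022 | t 2.55 tcp [0.592  0.09   0.1718] yaw 9.8 tilt -1.0 F [-0.8 -1.5  0.3] w 0.621 g 0.0
```

Call:
arm_command(commands=[[0.05,-0.84,0.4,0],[0.05,-0.84,0.4,0],[0.05,-0.84,0.4,0],[0.05,-0.84,0.4,0],[0.05,-0.84,0.4,0],[0.05,-0.84,0.4,0]])

```text
clock: 3.05
tcp_pos: [0.5835, 0.1892, 0.1281]
tcp_rot: [0.996, 0.084, 0.001, 0.001]
contact_force: [-0.0, -0.3, 0.4]
width: 0.599
grasp_force: 0.0
```

```bash
python3 -c "
from h import *
s=snap('top','e.png');go(.580,.190,.052,10.2)
cv2.imwrite('pics/e.png',cv2.resize(s['frame'][150:270,100:260],(800,600),interpolation=cv2.INTER_CUBIC))"
```

```text
shift [-0.029 -0.016  0.634] roll -0.0034 | t 3.1 tcp [0.5836 0.1888 0.128 ] yaw 9.59 tilt -1.0 F [ 1.2 -0.3  0.2] w 0.601 g 0.0
```

View pics/e.png

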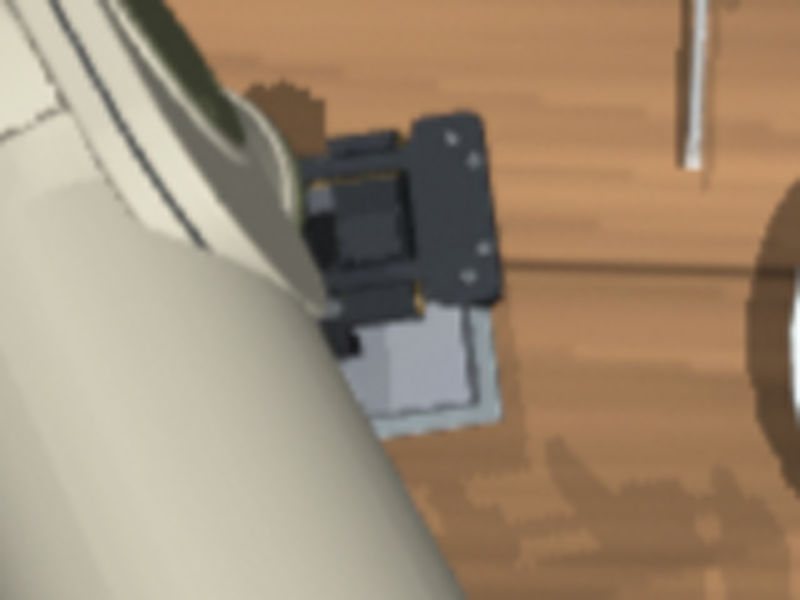

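The gripper is above the hood with the bar's end visible at about (345,338) in the crop, and the arm hides the rest. Alignment agrees with the numbers, so I descend and grip.

Call:
arm_command(commands=[[-0.03,-0.015,0.3,-0.003],[-0.03,-0.015,0.5,-0.003],[-0.03,-0.015,0.63,-0.003],[-0.03,-0.015,0.63,-0.003],[-0.03,-0.015,0.63,-0.003]])

```text
clock: 3.52
tcp_pos: [0.5794, 0.1902, 0.0515]
tcp_rot: [0.996, 0.088, 0.0, 0.0]
contact_force: [0.9, 0.0, 0.2]
width: 0.597
grasp_force: 0.0
```

Call:
arm_command(commands=[[0,0,0,0],[0,0,0,0],[0,0,0,0],[0,0,0,0],[0,0,0,0],[0,0,0,0],[0,0,0,0],[0,0,0,0]], claw=-1, force=40)

```text
clock: 4.18
tcp_pos: [0.5785, 0.1922, 0.051]
tcp_rot: [0.996, 0.09, 0.0, 0.0]
contact_force: [0.5, -0.3, 1.3]
width: 0.156
grasp_force: 40.0
```

```bash
python3 -c "
from h import *
go(.580,.190,.052,10.2)"
```

```text
shift [ 0.009  0.02  -0.008] roll 0.0005 | t 4.18 tcp [0.5785 0.1922 0.051 ] yaw 10.3 tilt -1.0 F [ 0.5 -0.3  1.3] w 0.156 g 40.0
```

Call:
arm_command(commands=[[0,0,-0.05,0],[0,0,-0.1,0],[0,0,-0.2,0],[0,0,-0.35,0],[0,0,-0.55,0],[0,0,-0.75,0],[0,0,-0.75,0],[0,0,-0.75,0]])

```text
clock: 4.85
tcp_pos: [0.5794, 0.1927, 0.1434]
tcp_rot: [0.996, 0.09, 0.002, -0.0]
contact_force: [-0.2, 0.5, -3.0]
width: 0.154
grasp_force: 40.0
```

```bash
python3 -c "
from h import *
go(.56,.385,.15,10.2)"
```

```text
shift [ 0.128 -1.606 -0.054] roll 0.0005 | t 4.85 tcp [0.5794 0.1927 0.1434] yaw 10.3 tilt -1.0 F [-0.2  0.5 -3. ] w 0.154 g 40.0
```

Call:
arm_command(commands=[[0.06,-0.25,0,0],[0.06,-0.5,0,0],[0.06,-0.75,0,0],[0.06,-1,0,0],[0.06,-1,0,0]])

```text
clock: 5.27
tcp_pos: [0.56, 0.3188, 0.1405]
tcp_rot: [0.996, 0.094, -0.001, -0.002]
contact_force: [-1.6, 1.2, -0.9]
width: 0.152
grasp_force: 40.0
```

Call:
arm_command(commands=[[0.06,-0.2,0,0],[0.06,-0.4,0,0],[0.06,-0.6,0,0],[0.06,-0.6,0.2,0],[0.06,-0.6,0.4,0],[0.06,-0.6,0.6,0],[0.06,-0.6,0.7,0],[0.06,-0.6,0.7,0],[0.06,-0.6,0.7,0]])

```text
clock: 6.02
tcp_pos: [0.5581, 0.3833, 0.0568]
tcp_rot: [0.996, 0.09, -0.001, 0.0]
contact_force: [0.9, 0.6, -0.8]
width: 0.151
grasp_force: 40.0
```

```bash
python3 -c "
from h import *
go(.56,.385,.043,10.2)"
```

```text
shift [ 0.018 -0.011  0.115] roll 0.0005 | t 6.02 tcp [0.5581 0.3833 0.0568] yaw 10.29 tilt -1.0 F [ 0.9  0.6 -0.8] w 0.151 g 40.0
```

Call:
arm_command(commands=[[0,0,0.05,0],[0,0,0.09,0],[0,0,0.11,0],[0,0,0.115,0],[0,0,0.115,0],[0,0,0.115,0]])

```text
clock: 6.52
tcp_pos: [0.5584, 0.3837, 0.0434]
tcp_rot: [0.996, 0.09, 0.0, -0.0]
contact_force: [-0.1, 0.5, -1.5]
width: 0.154
grasp_force: 40.0
```

Call:
arm_command(commands=[[0,0,0,0],[0,0,0,0],[0,0,0,0],[0,0,0,0],[0,0,0,0]], claw=0.2)

```text
clock: 6.93
tcp_pos: [0.5584, 0.3837, 0.0433]
tcp_rot: [0.996, 0.09, 0.0, -0.0]
contact_force: [0.3, 0.3, -0.6]
width: 0.45
grasp_force: 0.0
```

Call:
arm_command(commands=[[0,0,-0.3,0],[0,0,-0.6,0],[0,0,-1,0],[0,0,-1,0],[0,0,-1,0]])

```text
clock: 7.35
tcp_pos: [0.5596, 0.3851, 0.1674]
tcp_rot: [0.996, 0.09, 0.003, -0.002]
contact_force: [0.0, 0.5, -0.0]
width: 0.595
grasp_force: 0.0
```

```bash
python3 -c "
from h import *
go(.506,-.192,.16,50.5)"
```

```text
shift [-1.299  4.652  0.042] roll -0.2234 | t 7.35 tcp [0.5596 0.3851 0.1674] yaw 10.29 tilt -1.0 F [ 0.   0.5 -0. ] w 0.595 g 0.0
```

Call:
arm_command(commands=[[-0.3,1,-0.2,0],[-0.3,1,-0.2,0],[-0.3,1,-0.2,0],[-0.3,1,-0.2,0]])

```text
clock: 7.68
tcp_pos: [0.5463, 0.2503, 0.1871]
tcp_rot: [0.996, 0.085, 0.0, 0.003]
contact_force: [0.5, -0.3, -0.3]
width: 0.598
grasp_force: 0.0
```

Call:
arm_command(commands=[[-0.4,1,0,0],[-0.4,1,0,0],[-0.4,1,0,0],[-0.4,1,0,0]])

```text
clock: 8.02
tcp_pos: [0.5181, 0.1237, 0.1858]
tcp_rot: [0.996, 0.085, -0.001, 0.002]
contact_force: [0.8, -1.1, -1.1]
width: 0.6
grasp_force: 0.0
```

Call:
arm_command(commands=[[-0.4,1,0,0],[-0.4,1,0,0],[-0.4,1,0,0],[-0.4,1,0,0]])

```text
clock: 8.35
tcp_pos: [0.4912, -0.0025, 0.1861]
tcp_rot: [0.996, 0.085, -0.001, 0.002]
contact_force: [1.1, -1.1, -0.8]
width: 0.6
grasp_force: 0.0
```

Call:
arm_command(commands=[[-0.2,1,0,-0.22],[-0.2,1,0,-0.22],[-0.2,1,0,-0.22],[-0.2,1,0,-0.22],[-0.2,1,0,-0.22],[-0.2,1,0,-0.22],[-0.2,1,0,-0.22]])

```text
clock: 8.93
tcp_pos: [0.4902, -0.1169, 0.1864]
tcp_rot: [0.906, 0.424, -0.0, -0.0]
contact_force: [0.5, 0.2, -0.4]
width: 0.597
grasp_force: 0.0
```

```bash
python3 -c "
from h import *
go(.506,-.192,.12,50.5)"
```

```text
shift [-0.396  0.503  0.553] roll -0.0019 | t 8.93 tcp [ 0.4902 -0.1169  0.1864] yaw 50.15 tilt -1.0 F [ 0.5  0.2 -0.4] w 0.597 g 0.0
```

```bash
python3 -c "
from h import *
q=snap('scene')
print('cell scene',rect(q,blue(q),(236,112,258,140),.050)[:4])
s=snap('top')
try: print('top',rect(s,blue(s),(300,215,355,270),.050)[:4])
except Exception as e: print(e)"
```

```text
cell scene (array([ 499.3, -202.8]), 64.7, 21.7, 49.5)
max() iterable argument is empty
```

Call:
arm_command(commands=[[-0.4,0.5,0.3,0],[-0.4,0.5,0.3,0],[-0.4,0.5,0.3,0],[-0.4,0.5,0.5,0],[-0.4,0.5,0.5,0],[-0.4,0.5,0.5,0]])

```text
clock: 9.53
tcp_pos: [0.5048, -0.1911, 0.1263]
tcp_rot: [0.907, 0.421, -0.001, -0.001]
contact_force: [0.6, 0.4, 0.3]
width: 0.602
grasp_force: 0.0
```

```bash
python3 -c "
from h import *
go(.506,-.192,.040,50.5)"
```

```text
shift [0.002 0.014 0.719] roll -0.0039 | t 9.53 tcp [ 0.5048 -0.1911  0.1263] yaw 49.8 tilt -1.0 F [0.6 0.4 0.3] w 0.602 g 0.0
```

Call:
arm_command(commands=[[0,0.01,0.3,-0.004],[0,0.01,0.55,-0.004],[0,0.01,0.68,-0.004],[0,0.01,0.71,-0.004],[0,0.01,0.71,-0.004],[0,0.01,0.71,-0.004]])

```text
clock: 10.03
tcp_pos: [0.5076, -0.1926, 0.0437]
tcp_rot: [0.904, 0.427, 0.001, 0.001]
contact_force: [0.1, 0.4, 0.4]
width: 0.601
grasp_force: 0.0
```

Call:
arm_command(commands=[[0,0,0,0],[0,0,0,0],[0,0,0,0],[0,0,0,0],[0,0,0,0],[0,0,0,0],[0,0,0,0]], claw=-1, force=15)

```text
clock: 10.62
tcp_pos: [0.5066, -0.1928, 0.0422]
tcp_rot: [0.904, 0.427, 0.0, 0.0]
contact_force: [-0.2, -0.7, 3.2]
width: 0.295
grasp_force: 15.0
```

```bash
python3 -c "
from h import *
go(.506,-.192,.040,50.5)"
```

```text
shift [ 0.002 -0.009  0.019] roll 0.0006 | t 10.62 tcp [ 0.5066 -0.1928  0.0422] yaw 50.61 tilt -1.0 F [-0.2 -0.7  3.2] w 0.295 g 15.0
```

Call:
arm_command(commands=[[0,0,0,0],[0,0,-0.1,0],[0,0,-0.25,0],[0,0,-0.5,0],[0,0,-0.75,0],[0,0,-1,0],[0,0,-1,0],[0,0,-1,0]], force=25)

```text
clock: 11.28
tcp_pos: [0.5074, -0.1929, 0.1641]
tcp_rot: [0.904, 0.427, 0.001, 0.001]
contact_force: [-0.4, 0.4, -1.8]
width: 0.291
grasp_force: 25.0
```

```bash
python3 -c "
from h import *
go(.579,.191,.17,10.3)
q=snap('scene','f.png')
cv2.imwrite('pics/f.png',cv2.resize(q['frame'][20:270,130:390],(624,600)))"
```

```text
shift [ 2.851 -1.569 -0.053] roll 0.224 | t 11.28 tcp [ 0.5074 -0.1929  0.1641] yaw 50.62 tilt -1.0 F [-0.4  0.4 -1.8] w 0.291 g 25.0
```

View pics/f.png

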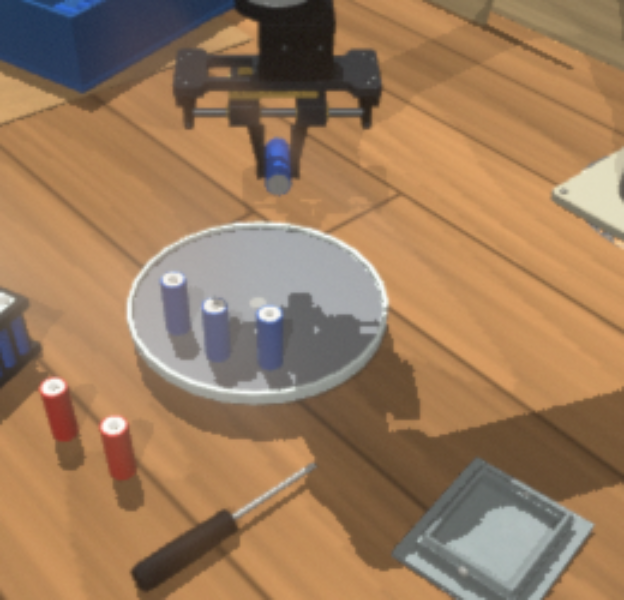

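The cell is held level at (278,165), the three blue cells still stand at (174,300), (215,328) and (269,337), and the tray is open at (495,540). Now I carry the cell to the tray.

Call:
arm_command(commands=[[0.3,-0.17,0,0],[0.6,-0.33,0,0],[0.95,-0.53,0,0],[0.95,-0.53,0,0],[0.95,-0.53,0,0]])

```text
clock: 11.75
tcp_pos: [0.5292, -0.0599, 0.1609]
tcp_rot: [0.903, 0.43, -0.0, -0.001]
contact_force: [-0.5, -0.8, -0.7]
width: 0.293
grasp_force: 25.0
```

Call:
arm_command(commands=[[0.3,-0.17,0,0],[0.6,-0.33,0,0],[0.95,-0.53,0,0],[0.95,-0.53,0,0]])

```text
clock: 12.08
tcp_pos: [0.5521, 0.0714, 0.1613]
tcp_rot: [0.902, 0.431, 0.0, -0.002]
contact_force: [-0.0, 0.5, -1.0]
width: 0.291
grasp_force: 25.0
```

Call:
arm_command(commands=[[0.3,-0.17,0,0.22],[0.6,-0.33,0,0.22],[0.9,-0.5,0,0.22],[0.9,-0.5,0,0.22],[0.9,-0.5,0,0.22],[0.9,-0.5,0,0.22],[0.9,-0.5,0,0.22],[0.9,-0.5,0,0.22]])

```text
clock: 12.75
tcp_pos: [0.5748, 0.1846, 0.1609]
tcp_rot: [0.995, 0.097, -0.001, 0.0]
contact_force: [-0.4, 0.6, -1.0]
width: 0.288
grasp_force: 25.0
```

```bash
python3 -c "
from h import *
go(.579,.191,.06,10.3)"
```

```text
shift [ 0.046 -0.046  0.841] roll 0.0047 | t 12.75 tcp [0.5748 0.1846 0.1609] yaw 11.15 tilt -1.0 F [-0.4  0.6 -1. ] w 0.288 g 25.0
```

Call:
arm_command(commands=[[0.046,-0.05,0.2,0.005],[0.046,-0.05,0.5,0.005],[0.046,-0.05,0.75,0.005],[0.046,-0.05,0.84,0.005],[0.046,-0.05,0.84,0.005],[0.046,-0.05,0.84,0.005]])

```text
clock: 13.25
tcp_pos: [0.5796, 0.1925, 0.0617]
tcp_rot: [0.996, 0.089, -0.0, -0.0]
contact_force: [-0.4, 0.9, 0.6]
width: 0.293
grasp_force: 25.0
```

```bash
python3 -c "
from h import *
go(.579,.191,.014,10.3)
q=snap('scene','g.png')
cv2.imwrite('pics/g.png',cv2.resize(q['frame'][150:300,250:450],(800,600),interpolation=cv2.INTER_CUBIC))"
```

```text
shift [-0.007  0.011  0.398] roll -0.0007 | t 13.25 tcp [0.5796 0.1925 0.0617] yaw 10.17 tilt -1.0 F [-0.4  0.9  0.6] w 0.293 g 25.0
```

View pics/g.png

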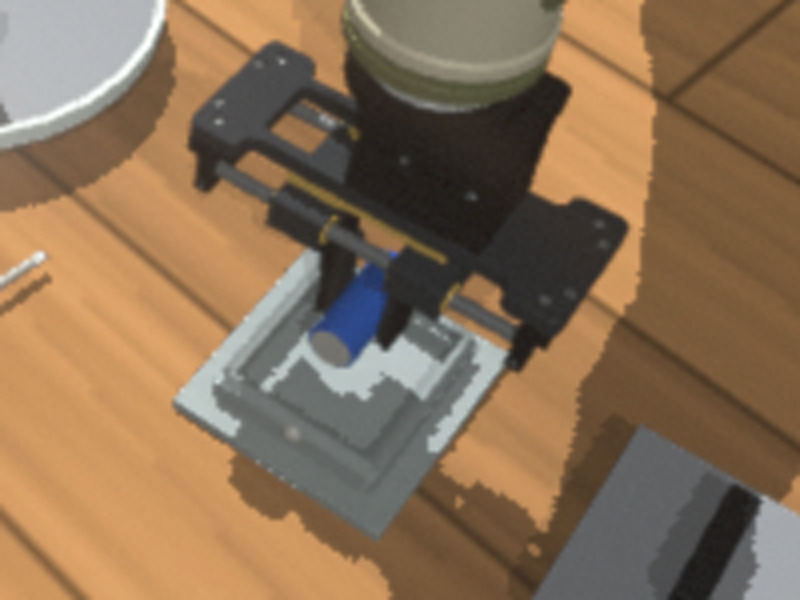

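The cell hangs at crop (350,310), centred above the open tray and aligned with it, and the cover waits at the lower right. Lowering to the floor.

Call:
arm_command(commands=[[0,0,0.15,0],[0,0,0.28,0],[0,0,0.36,0],[0,0,0.4,0],[0,0,0.4,0],[0,0,0.405,0],[0,0,0.405,0]])

```text
clock: 13.88
tcp_pos: [0.5799, 0.193, 0.0135]
tcp_rot: [0.996, 0.088, 0.001, -0.0]
contact_force: [-0.1, 0.5, -0.9]
width: 0.288
grasp_force: 25.0
```

```bash
python3 -c "
from h import *
go(.579,.191,.0132,10.3)"
```

```text
shift [-0.01   0.015  0.003] roll -0.001 | t 13.88 tcp [0.5799 0.193  0.0135] yaw 10.12 tilt -1.0 F [-0.1  0.5 -0.9] w 0.288 g 25.0
```

Call:
arm_command(commands=[[0,0,0.008,0],[0,0,0.014,0],[0,0,0.014,0]])

```text
clock: 14.13
tcp_pos: [0.58, 0.193, 0.0131]
tcp_rot: [0.996, 0.088, 0.001, 0.0]
contact_force: [-5.8, -2.0, 15.4]
width: 0.29
grasp_force: 25.0
```

Call:
arm_command(commands=[[0,0,0,0],[0,0,0,0],[0,0,0,0],[0,0,0,0],[0,0,0,0],[0,0,0,0]], claw=-0.12)

```text
clock: 14.63
tcp_pos: [0.5793, 0.1927, 0.0107]
tcp_rot: [0.996, 0.088, -0.0, 0.0]
contact_force: [-0.6, 0.2, 1.0]
width: 0.438
grasp_force: 0.0
```

Call:
arm_command(commands=[[0,0,-0.1,0],[0,0,-0.25,0],[0,0,-0.5,0],[0,0,-0.8,0],[0,0,-1,0],[0,0,-1,0],[0,0,-1,0]])

```text
clock: 15.22
tcp_pos: [0.5802, 0.1932, 0.1332]
tcp_rot: [0.996, 0.088, 0.002, -0.0]
contact_force: [0.8, -0.1, -0.8]
width: 0.437
grasp_force: 0.0
```

```bash
python3 -c "
from h import *
go(.5584,.3837,.135,10.3)"
```

```text
shift [ 0.1   -1.595 -0.014] roll -0.001 | t 15.22 tcp [0.5802 0.1932 0.1332] yaw 10.12 tilt -1.0 F [ 0.8 -0.1 -0.8] w 0.437 g 0.0
```

Call:
arm_command(commands=[[0.05,-0.8,0,0],[0.05,-0.8,0,0],[0.05,-0.8,0,0],[0.05,-0.8,0,0]])

```text
clock: 15.55
tcp_pos: [0.5653, 0.2938, 0.1299]
tcp_rot: [0.996, 0.092, -0.001, -0.001]
contact_force: [-0.2, -0.5, 0.6]
width: 0.442
grasp_force: 0.0
```

Call:
arm_command(commands=[[0.05,-0.8,0,0.001],[0.05,-0.8,0,0.001],[0.05,-0.8,0,0.001],[0.05,-0.8,0,0.001],[0.05,-0.8,0,0.001]])

```text
clock: 15.97
tcp_pos: [0.5564, 0.3843, 0.1297]
tcp_rot: [0.996, 0.088, -0.001, 0.0]
contact_force: [1.6, -0.3, -0.1]
width: 0.438
grasp_force: 0.0
```

```bash
python3 -c "
from h import *
go(.5584,.3837,.0435,10.3)
q=snap('scene'); print('cell in tray',rect(q,blue(q),(310,205,375,265),.026)[:4])
cv2.imwrite('pics/i.png',cv2.resize(q['frame'][170:320,275:475],(800,600),interpolation=cv2.INTER_CUBIC))"
```

```text
shift [0.017 0.007 0.718] roll -0.0014 | t 15.97 tcp [0.5564 0.3843 0.1297] yaw 10.05 tilt -1.0 F [ 1.6 -0.3 -0.1] w 0.438 g 0.0
cell in tray (array([577.9, 192.9]), 69.4, 24.4, 10.3)
```

View pics/i.png

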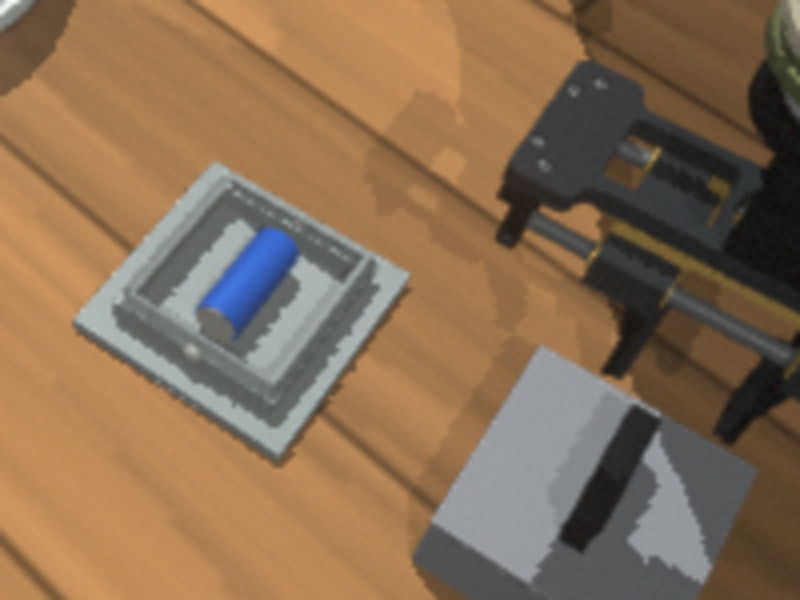

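The cell lies flat inside the tray at crop (245,285), and the cover stands level at (590,490) under the fingers. I regrip the cover.

Call:
arm_command(commands=[[0.017,0.007,0.3,-0.001],[0.017,0.007,0.55,-0.001],[0.017,0.007,0.68,-0.001],[0.017,0.007,0.72,-0.001],[0.017,0.007,0.72,-0.001],[0.017,0.007,0.72,-0.001]])

```text
clock: 16.52
tcp_pos: [0.5603, 0.3835, 0.0459]
tcp_rot: [0.996, 0.088, 0.001, -0.0]
contact_force: [-0.4, -0.7, 0.3]
width: 0.441
grasp_force: 0.0
```

Call:
arm_command(commands=[[0,0,0,0],[0,0,0,0],[0,0,0,0],[0,0,0,0],[0,0,0,0],[0,0,0,0]], claw=-1, force=50)

```text
clock: 17.02
tcp_pos: [0.5597, 0.3835, 0.0449]
tcp_rot: [0.996, 0.088, 0.0, -0.0]
contact_force: [-1.0, -0.7, 3.4]
width: 0.155
grasp_force: 50.0
```

```bash
python3 -c "
from h import *
go(.5584,.3837,.0434,10.3)"
```

```text
shift [-0.011 -0.004  0.013] roll -0.001 | t 17.02 tcp [0.5597 0.3835 0.0449] yaw 10.11 tilt -1.0 F [-1.  -0.7  3.4] w 0.155 g 50.0
```

Call:
arm_command(commands=[[0,0,-0.1,0],[0,0,-0.3,0],[0,0,-0.55,0],[0,0,-0.8,0],[0,0,-0.8,0],[0,0.3,-0.8,0],[0,0.6,-0.8,0],[0,0.9,-0.8,0],[0,0.9,-0.8,0],[0,0.9,-0.8,0]])

```text
clock: 17.85
tcp_pos: [0.5798, 0.2738, 0.1408]
tcp_rot: [0.996, 0.086, 0.0, 0.001]
contact_force: [-0.6, 0.2, -2.8]
width: 0.154
grasp_force: 50.0
```

```bash
python3 -c "
from h import *
go(.5798,.1923,.14,10.3)"
```

```text
shift [-0.116  0.669  0.008] roll -0.0026 | t 17.85 tcp [0.5798 0.2738 0.1408] yaw 9.84 tilt -1.0 F [-0.6  0.2 -2.8] w 0.154 g 50.0
```

Call:
arm_command(commands=[[-0.05,0.3,0,-0.003],[-0.116,0.67,0,-0.003],[-0.116,0.67,0,-0.003],[-0.116,0.67,0.2,-0.003],[-0.116,0.67,0.3,-0.003],[-0.116,0.67,0.4,-0.003],[-0.116,0.67,0.4,-0.003],[-0.116,0.67,0.4,-0.003]])

```text
clock: 18.52
tcp_pos: [0.5782, 0.1965, 0.0919]
tcp_rot: [0.996, 0.094, -0.001, -0.0]
contact_force: [-0.4, -0.0, -1.2]
width: 0.156
grasp_force: 50.0
```

```bash
python3 -c "
from h import *
go(.5798,.1923,.0525,10.3)"
```

```text
shift [0.007 0.037 0.328] roll 0.0025 | t 18.52 tcp [0.5782 0.1965 0.0919] yaw 10.75 tilt -1.0 F [-0.4 -0.  -1.2] w 0.156 g 50.0
```

Call:
arm_command(commands=[[0.007,0.035,0,0.002],[0.007,0.035,0,0.002],[0.007,0.035,0,0.002],[0.007,0.035,0,0.002]])

```text
clock: 18.85
tcp_pos: [0.5809, 0.1916, 0.093]
tcp_rot: [0.996, 0.09, 0.0, -0.0]
contact_force: [-0.3, -0.1, -1.7]
width: 0.153
grasp_force: 50.0
```

```bash
python3 -c "
from h import *
go(.5798,.1923,.0525,10.3)"
```

```text
shift [-0.008 -0.008  0.338] roll -0.0001 | t 18.85 tcp [0.5809 0.1916 0.093 ] yaw 10.29 tilt -1.0 F [-0.3 -0.1 -1.7] w 0.153 g 50.0
```

Within about 1 mm. I go down onto the wall slowly.

Call:
arm_command(commands=[[-0.008,-0.006,0.05,0],[-0.008,-0.006,0.1,0],[-0.008,-0.006,0.15,0],[-0.008,-0.006,0.2,0],[-0.008,-0.006,0.23,0],[-0.008,-0.006,0.23,0],[-0.008,-0.006,0.23,0]])

```text
clock: 19.43
tcp_pos: [0.5792, 0.192, 0.0643]
tcp_rot: [0.996, 0.09, -0.0, 0.0]
contact_force: [-0.6, 0.3, -1.8]
width: 0.157
grasp_force: 50.0
```

```bash
python3 -c "
from h import *
go(.5798,.1923,.0525,10.3)"
```

```text
shift [ 0.005 -0.002  0.099] roll 0.0 | t 19.43 tcp [0.5792 0.192  0.0643] yaw 10.3 tilt -1.0 F [-0.6  0.3 -1.8] w 0.157 g 50.0
```

Call:
arm_command(commands=[[0.003,0,0.04,0],[0.003,0,0.07,0],[0.003,0,0.09,0],[0.003,0,0.1,0],[0.003,0,0.105,0],[0.003,0,0.105,0]])

```text
clock: 19.93
tcp_pos: [0.5796, 0.1919, 0.0529]
tcp_rot: [0.996, 0.09, -0.0, 0.0]
contact_force: [-5.7, -2.1, 7.9]
width: 0.157
grasp_force: 50.0
```

```bash
python3 -c "
from h import *
go(.5798,.1923,.0525,10.3)"
```

```text
shift [ 0.002 -0.003  0.003] roll -0.0 | t 19.93 tcp [0.5796 0.1919 0.0529] yaw 10.29 tilt -1.0 F [-5.7 -2.1  7.9] w 0.157 g 50.0
```

Call:
arm_command(commands=[[0,0,0.01,0],[0,0,0.02,0],[0,0,0.02,0],[0,0,0.02,0]])

```text
clock: 20.27
tcp_pos: [0.5797, 0.1919, 0.0528]
tcp_rot: [0.996, 0.09, 0.0, 0.001]
contact_force: [-15.0, -7.0, 30.3]
width: 0.151
grasp_force: 50.0
```

```bash
python3 -c "
from h import *
go(.5798,.1923,.0525,10.3)"
```

```text
shift [ 0.002 -0.003  0.002] roll -0.0001 | t 20.27 tcp [0.5797 0.1919 0.0528] yaw 10.29 tilt -1.0 F [-15.   -7.   30.3] w 0.151 g 50.0
```

Call:
arm_command(commands=[[0,0,-0.015,0],[0,0,-0.02,0],[0,0,-0.02,0]])

```text
clock: 20.52
tcp_pos: [0.5801, 0.1921, 0.0529]
tcp_rot: [0.996, 0.09, 0.0, 0.0]
contact_force: [-3.3, -2.0, 8.9]
width: 0.154
grasp_force: 50.0
```

Call:
arm_command(commands=[[0,0,0,0],[0,0,0,0],[0,0,0,0],[0,0,0,0],[0,0,0,0]], claw=0.0)

```text
clock: 20.93
tcp_pos: [0.5797, 0.1921, 0.052]
tcp_rot: [0.996, 0.09, -0.0, 0.0]
contact_force: [0.1, -0.1, -0.7]
width: 0.442
grasp_force: 0.0
```

Call:
arm_command(commands=[[0,0,-0.3,0],[0,0,-0.6,0],[0,0,-1,0],[0,0,-1,0],[0,-1,-1,0],[0,-1,-1,0],[0,-1,-1,0],[0,-1,-1,0],[0,-1,-1,0]])

```text
clock: 21.68
tcp_pos: [0.5568, 0.3134, 0.172]
tcp_rot: [0.996, 0.092, -0.0, -0.001]
contact_force: [-0.3, -0.7, -0.1]
width: 0.5
grasp_force: 0.0
```

```bash
python3 -c "
from h import *
go(.5798,.1923,.0525,10.3)
q=snap('scene')
h=rect(q,cv2.inRange(cv2.cvtColor(q['frame'],cv2.COLOR_BGR2HSV),(0,0,0),(180,255,60)),(322,205,360,250),.072); print(h[:4],'before: 585.9,196.1,83.2,15.6,10.8')
cv2.imwrite('pics/k.png',cv2.resize(q['frame'][90:315,150:450],(800,600),interpolation=cv2.INTER_CUBIC))"
```

```text
shift [0.004 1.028 0.995] roll 0.0016 | t 21.68 tcp [0.5568 0.3134 0.172 ] yaw 10.58 tilt -1.0 F [-0.3 -0.7 -0.1] w 0.5 g 0.0
(array([586.4, 195.1]), 83.4, 15.0, 11.7) before: 585.9,196.1,83.2,15.6,10.8
```

View pics/k.png

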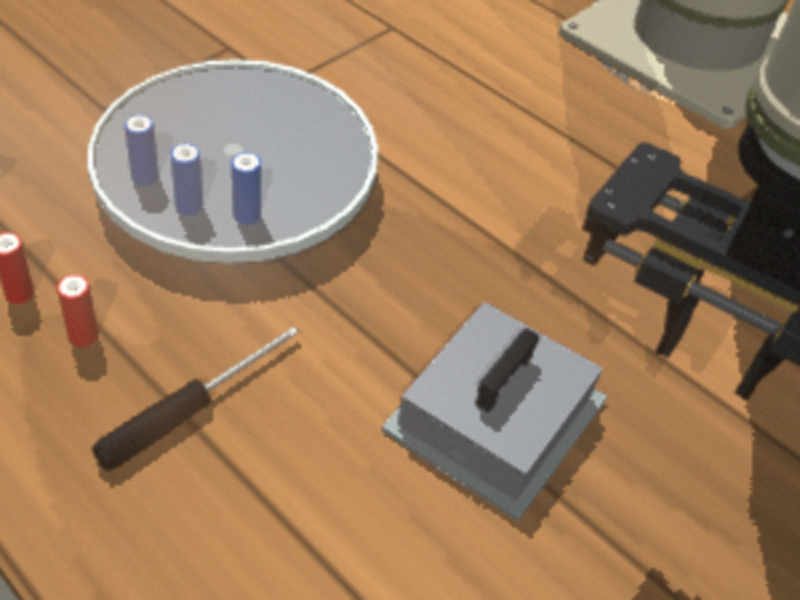

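The cover is level on the plinth at crop (500,390). Its handle is within about 1 mm of where it started, the three cells are standing, and the arm is clear.

```bash
python3 -c "
from cell import close_job
print(close_job())"
```

```text
the job is handed in; nothing more can be done
None
```

The job is handed in, with no verdict returned: the tipped cell was laid in the tray, the cover was pressed down to a firm stop at its starting height, the three other cells are standing, and the screwdriver was not touched.

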